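# Call the fitter and point out the coupling and its flange

## Robot

A 7-joint arm with a two-finger parallel gripper is mounted at the origin on the work surface. World frame = base frame: x ahead of the robot, y to its left, z up, the work surface at z = 0. Lengths are in m, angles in rad, forces in N, time in s.
With the tool pointing down it reaches from about 0.4 to 0.9 m from the base axis. Payload 5.6 kg.
Tool frame: the origin (TCP) lies midway between the tips of the shut fingers; the grasp point (between the pads) lies 19 mm behind it; z points along the fingers, y is the line along which they close (so a half turn about z gives the same grasp; the last joint's range is limited). The gripper opens to 92 mm and grips with 3 to 60 N. Pads are 20 mm wide; open, the fingers measure 128 mm over their backs; the gripper's body (75 mm by 189 mm) begins 69 mm behind the grasp point.
Start: joints at [-1.226, 0.468, -0.012, 1.603, 0.006, 1.071, -0.056], TCP at [0.246, 0.602, 0.215] pointing down, gripper open.
Joint ranges: [-2.53, 2.53], [-0.31, 2.02], [-1.57, 1.55], [0.28, 2.44], [-1.29, 4.43], [0.15, 1.84], [-2.92, 2.92]. Speed limits (rad/s): [2.57, 2.57, 3.14, 3.14, 3.14, 3.14, 3.14].

## Interface

Orientations are given as a 3x3 rotation matrix whose columns are the frame's x, y, z axes.
In Python, from station import env, effector, solver, viewer, workorder, search_frame, tip_of gives the robot as it stands. Calls block until the motion is done:
- env.reach(position, orientation): joint-space move of the TCP to a pose.
- env.movel(position, frame=None, rate=0.15): straight line of the TCP; frame=None keeps the orientation; rate is the mean speed in m/s.
- env.goto_joints(angles): joint-space move.
- effector.release() and effector.grasp(squeeze=None): open the fingers fully, or close them until they stop; squeeze is the grip in N (None keeps the last).
- env.pause(seconds).
- solver.inverse_kinematics(position, orientation): joint angles nearest the present ones, or None.
- env.sense(): the state.
- viewer.read_camera(name): name is "scene" or "top" or "wrist"; returns (picture, depth): 400x640x3 uint8, red, green, blue; 400x640 float32, m along the optical axis (not along the pixel's ray), 0 where there is no reading.
- viewer.camera_info(name): a dict with "intrinsics" (3x3 intrinsics, pixels), "eye" and "rotation" of the camera in the world; the wrist camera has in their place "T_tool_cam" (4x4, takes a point from camera to tool coordinates, whose origin is the TCP and whose axes are the flange's). Camera axes: x right, y up, looking along -z (the intrinsics and any distortion apply to the point x, -y, -z); pixel columns grow to the right and rows downward; lengths in m; the calibration is good to about 2 mm. A picture is of the moment at which its call begins: read the wrist's pose just before it. camera_info takes no time and is no camera call.
A pose or a line that the arm cannot do raises env.PlanningError and nothing moves.
- workorder.finish_job(): hands the job in; it is judged then, once.
Trained networks look in the newest picture that a camera, given by its name, has taken for a name from the list of things; names that differ only in an ending like _2 or _b are one class to them, and where a whole thing is asked for, a point or a joint stands for the part that bears it (a point fixed in the world has none). Each returns a list of dicts, best first, with "score" (0 to 1); they miss things now and then, are a little off and sometimes report something else, mostly with a low value. They report only what shows in the picture. A call takes as long as a camera call.
- search_frame(camera, name): "at" ([x, y, z] in m, in world coordinates, good to about 4 mm: the middle of the surface that is visible of it).
- tip_of(camera, name): "at" ([x, y, z] in m, in world coordinates, good to about 4 mm: a listed point, or the origin of a listed thing).
The state is a dict: "t": time; "joint_positions": joint angles; "joint_velocities": joint speeds; "tau": joint torques, N m; "ee_pos": TCP position; "tcp_rot": TCP orientation; "wrist_force": force on the tool from outside, world axes, zero at the start; "moment": the same for the moment, N m; "gripper_width": finger opening in m; "grasp_force": force on a finger pad.
Only numpy, scipy, OpenCV 4.12 (cv2) and the standard library are available. Lean on these libraries where they do the work, as an engineer would, in place of code of your own. Each camera call takes 0.05 s, during which the arm holds its last target. There are 200 camera calls.

## Task

Call the fitter by pressing the green button fully down, then show him the repair: point down at the straight brass coupling, holding the fingertips still about 3 cm above its top for two seconds, then point the same way at the one white flange that has no blue plug, and finish while still pointing there. Only point: do not touch, lift or shift the fittings, the flanges or anything else lying on the bench, and do not point at any other fitting or flange.

Things in the scene. Friction and masses are not known exactly. Their poses are not given: they have to be found in the camera images.
- call (a joint): Green round push button, 40 mm across, pointing up out of a round yellow housing (56 mm across, 12 mm tall) fixed on the bench at the robot's right. Value in m: 0 released, 0.006 fully down; a spring returns it, about 5 N holds it fully down.
- call_top (a point): Centre of the green button's top face, 22 mm above the bench when released (moves down with it).
- brass_coupling: Threaded straight coupling, upright: brass all over, 50 mm tall, hexagonal middle 36 to 42 mm across, round ends 29 to 31 mm across; origin at the centre of its underside, z up, it rests on the mat. Loose, 0.11 to 0.22 kg. This is the one to point at.
- brass_coupling_top (a point): Centre of the top face of the straight brass coupling, 50 mm above its underside.
- steel_coupling: Threaded straight coupling, upright: silvery steel, 50 mm tall, hexagonal middle 36 to 42 mm across, round ends 29 to 31 mm across; origin at the centre of its underside, z up, it rests on the mat. Loose; leave it alone.
- steel_coupling_top (a point): Centre of the top face of the steel coupling.
- blue_coupling: Threaded straight coupling, upright: blue plastic, 50 mm tall, hexagonal middle 36 to 42 mm across, round ends 29 to 31 mm across; origin at the centre of its underside, z up, it rests on the mat. Loose; leave it alone.
- blue_coupling_top (a point): Centre of the top face of the blue coupling.
- brass_elbow: Brass elbow: a 90 degree bend standing on a hexagonal foot 34 to 39 mm across, 48 mm tall, its side mouth reaching 34 mm out along its own -x. Origin at the centre of the foot's underside. Loose; leave it alone.
- brass_elbow_top (a point): Top of the elbow's bend, over its foot.
- mat: Black rubber mat, 250 x 250 x 4 mm, fixed; the four fittings stand on it about 120 mm apart, in any order. Origin at the centre of its underside.
- block: Dark steel block, 270 (its x) x 110 (its y) x 40 mm, fixed at the robot's left; three white flanges stand on it in a row along its x, about 90 mm apart, in any order. Origin at the centre of its underside.
- flange_open: White plastic flange with an open stub: foot disc 64 mm across, stub 32 mm across outside, 24 mm inside, rim 39 mm above the flange's underside, dark inside, no plug. Fixed; origin at the centre of its underside, on the block's top.
- flange_open_top (a point): Centre of the open stub's mouth, level with its rim.
- flange_plug_a: Same white flange, fixed, its stub closed by a blue plug with a 38 mm head, 51 mm tall in all.
- flange_plug_a_top (a point): Centre of the top face of the blue plug of that flange.
- flange_plug_b: Another flange with a blue plug, the same.
- flange_plug_b_top (a point): Centre of the top face of the blue plug of that flange.
- impeller: Grey pump impeller lying flat, 100 mm across, 24 mm tall, loose, at the far right. Origin at the centre of its underside.
- tin: Round flat tin with a green lid, 84 mm across, 20 mm tall, loose. Origin at the centre of its underside.
- oring: Black rubber ring lying flat, 48 mm across, 8 mm tall, loose. Origin at the centre of its underside.
- wrench: Steel wrench, 200 mm long, lying flat along its own x, loose, beyond the mat.

How it is judged:
By the outcome, as a careful person would: the job done as asked, in the order asked, and still so for the second after the job is handed in, with the robot touching nothing.
It also fails if it takes over 48 s, if anything falls off the work surface, if the arm or the gripper's body presses on something with over 40 N, if the wrist force passes 120 N, or if a joint passes its speed limit or range.

## Working session

There is one attempt and no reset: what is moved stays moved. The work goes in short steps, each a Python script; the robot and the scene stay as the last script left them, time stands still between calls to the robot, and variables do not carry over. Pictures are saved under pics/ and viewed, at most 10 in all, crops included, and the job is handed in when it is done.

```bash
mkdir -p pics
python3 - <<'E'
from station import *
import cv2,numpy as np
for c in ["top","scene"]:
    p,d=viewer.read_camera(c); cv2.imwrite(f"pics/{c}0.png",p[...,::-1])
    i=viewer.camera_info(c); print(c,np.round(i["intrinsics"],1).tolist(),np.round(i["eye"],3),np.round(i["rotation"],3).tolist(),[k for k in i])
for n in ["call_top","brass_coupling_top","steel_coupling_top","blue_coupling_top","brass_elbow_top","flange_open_top","flange_plug_a_top"]:
    for c in ["top","scene"]:
        print(n,c,[(np.round(r["at"],3).tolist(),round(r["score"],2)) for r in tip_of(c,n)[:3]])
s=env.sense();print(s["t"],s["gripper_width"],np.round(s["tcp_rot"],2).tolist(),s["wrist_force"])
E
```

```text
top [[475.4, 0.0, 321.3], [0.0, 475.4, 201.8], [0.0, 0.0, 1.0]] [ 0.504 -0.085  1.084] [[-0.009, 0.998, -0.067], [-1.0, -0.01, -0.008], [-0.008, 0.066, 0.998]] ['intrinsics', 'eye', 'rotation']
scene [[428.1, 0.0, 320.5], [0.0, 428.1, 203.6], [0.0, 0.0, 1.0]] [0.96  0.307 0.788] [[-0.69, -0.57, 0.446], [0.723, -0.547, 0.421], [0.004, 0.613, 0.79]] ['intrinsics', 'eye', 'rotation']
call_top top [([0.53, -0.354, 0.017], 0.77)]
call_top scene [([0.532, -0.359, 0.025], 0.56)]
brass_coupling_top top [([0.505, -0.136, 0.059], 0.62)]
brass_coupling_top scene [([0.506, -0.137, 0.052], 0.77)]
steel_coupling_top top [([0.631, -0.012, 0.053], 0.65)]
steel_coupling_top scene [([0.629, -0.02, 0.055], 0.8), ([0.467, 0.208, 0.042], 0.6), ([0.628, -0.152, 0.008], 0.35)]
blue_coupling_top top [([0.626, -0.149, 0.053], 0.53)]
blue_coupling_top scene [([0.625, -0.145, 0.054], 0.78), ([0.468, 0.205, 0.041], 0.75)]
brass_elbow_top top [([0.506, -0.011, 0.052], 0.6), ([0.34, -0.268, -0.002], 0.25)]
brass_elbow_top scene [([0.503, -0.01, 0.051], 0.7), ([0.634, -0.02, 0.005], 0.2)]
flange_open_top top [([0.553, 0.218, 0.082], 0.8), ([0.556, 0.215, 0.04], 0.57)]
flange_open_top scene [([0.556, 0.218, 0.08], 0.65)]
flange_plug_a_top top [([0.644, 0.225, 0.089], 0.9), ([0.558, 0.218, 0.042], 0.72)]
flange_plug_a_top scene [([0.648, 0.231, 0.091], 0.9)]
0.8 0.09216155202566677 [[-0.93, 0.38, 0.0], [0.38, 0.93, 0.0], [-0.0, 0.0, -1.0]] [ 0.28726401 -0.38681702 -0.89791083]
```

View pics/top0.png

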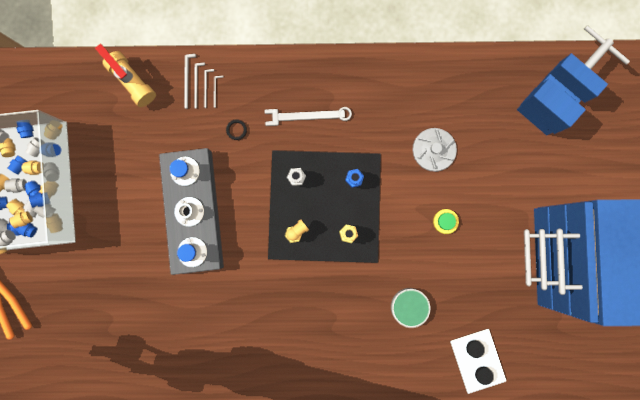

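View pics/scene0.png

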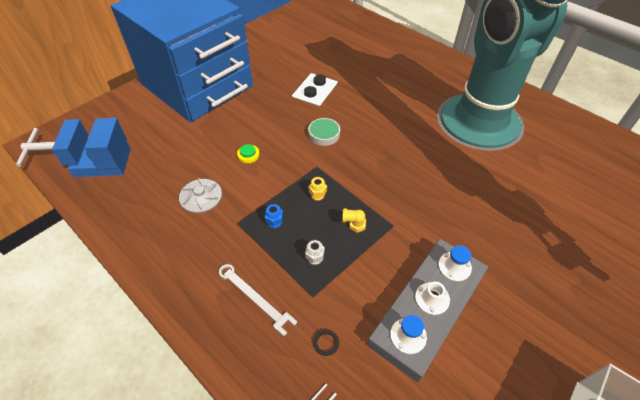

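The top view shows the brass coupling at (348,233), the elbow at (296,231), the open flange (dark mouth) at (188,211) between two blue plugs, and the button at (446,221). The scene view agrees, and so do the network positions.

```bash
cat > h.py <<'E'
from station import *
import numpy as np, cv2
def R(p):
    y=np.array([p[0],p[1],0])/np.hypot(p[0],p[1]); z=np.array([0,0,-1.]); return np.c_[np.cross(y,z),y,z]
def go(x,y,z): env.reach(np.array([x,y,z]),R((x,y)))
def st(m=""):
    s=env.sense(); print(m,round(s["t"],2),np.round(s["ee_pos"],4),np.round(s["wrist_force"],1),round(s["gripper_width"],4))
E
python3 - <<'E'
from h import *
effector.grasp(); st("shut")
env.movel(np.array([.36,.33,.3]),R((.36,.33)),0.25); st()
go(.531,-.356,.15); st()
viewer.read_camera("wrist"); print([(np.round(r["at"],3),r["score"]) for r in tip_of("wrist","call_top")])
E
```

```text
shut 2.15 [0.2459 0.6017 0.2146] [-0.4 -0.5  0.1] 0.0005
 3.52 [0.3591 0.3312 0.2994] [ 0.   0.2 -0.4] 0.0004
 6.08 [ 0.532  -0.3546  0.1501] [ 0.7 -0.6 -0.6] 0.0007
[(array([ 0.528, -0.356,  0.021]), 0.96)]
```

Run:
```python
from h import *
b=np.array([.530,-.356,0])
env.movel(b+[0,0,.03],rate=.12); st()
for z in np.arange(.022,.0085,-.001):
    env.movel(b+[0,0,z],rate=.03); s=env.sense(); print(round(z,4),round(s["ee_pos"][2],4),round(s["wrist_force"][2],1))
    if s["wrist_force"][2]>11: break
env.pause(.4); st("press")
env.movel(b+[0,0,.15],rate=.15); st()
```

```text
7.33 [ 0.5305 -0.3565  0.0308] [ 0.1  0.7 -0.4] 0.0002
0.022 0.0222 1.3
0.021 0.0212 1.7
0.02 0.0201 2.4
0.019 0.0191 3.4
0.018 0.0181 4.5
0.017 0.0171 4.7
0.016 0.0164 7.0
0.015 0.0163 13.1
press 9.9 [ 0.5303 -0.356   0.0163] [ 0.3  2.9 13.6] 0.0006
 10.95 [ 0.5293 -0.3555  0.1488] [ 0.1  0.1 -1.2] 0.0007
```

The button hit its stop at z = 0.0163 with 13 N, so it was fully down. Next is the brass coupling.

Run:
```python
from h import *
c=np.array([.5055,-.1365,0])
env.movel(c+[0,-.03,.17],R(c),.2)
p,d=viewer.read_camera("wrist"); cv2.imwrite("pics/w1.png",p[...,::-1])
r=tip_of("wrist","brass_coupling_top"); print([(np.round(q["at"],3),q["score"]) for q in r]); st()
```

```text
[(array([ 0.503, -0.137,  0.056]), 0.85)]
 12.16 [ 0.5053 -0.1679  0.1699] [-0.4 -0.4 -0.7] 0.0003
```

View pics/w1.png

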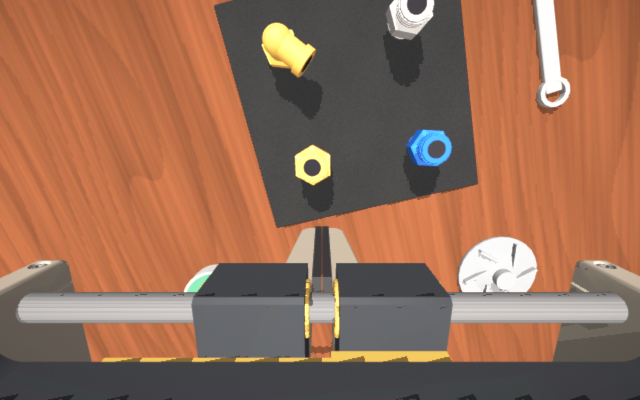

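The wrist view shows the brass coupling at (312,166), well clear of the elbow at (285,48), and its measured position is confirmed.

Run:
```python
from h import *
c=np.array([.5045,-.137,0])
env.movel(c+[0,0,.17],R(c),.15)
env.movel(c+[0,0,.084],rate=.12); st("point"); env.pause(2.8); st()
env.movel(c+[0,0,.22],rate=.2)
env.movel(np.array([.568,-.06,.25]),R((.568,-.06)),.25)
env.movel(np.array([.555,.13,.25]),R((.555,.13)),.25)
p,d=viewer.read_camera("wrist"); cv2.imwrite("pics/w2.png",p[...,::-1])
r=tip_of("wrist","flange_open_top"); print([(np.round(q["at"],3),q["score"]) for q in r]); st()
```

```text
point 13.38 [ 0.5049 -0.1375  0.0845] [0.1 0.4 0.6] 0.0001
 16.18 [ 0.5045 -0.137   0.084 ] [0.2 0.1 0.4] 0.0005
[(array([0.557, 0.218, 0.078]), 0.86), (array([0.467, 0.204, 0.085]), 0.18)]
 18.58 [0.5553 0.1274 0.2501] [-0.5  0.5  0.1] 0.0005
```

View pics/w2.png

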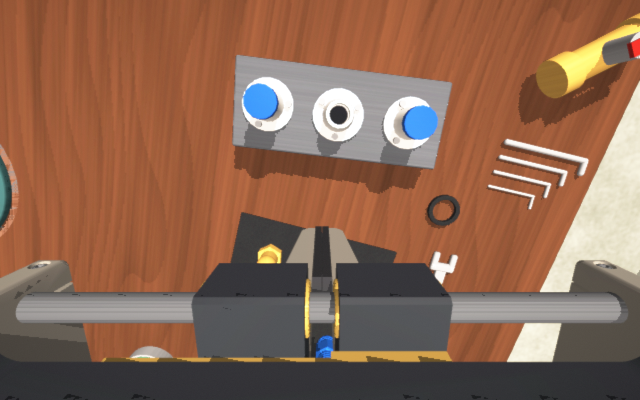

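The wrist view shows the open flange with its dark bore at (338,115), between blue plugs at (261,101) and (419,122).

Run:
```python
from h import *
c=np.array([.5555,.218,0])
env.movel(c+[0,0,.2],R(c),.2)
env.movel(c+[0,0,.109],rate=.12); st("point"); env.pause(2.8); st()
p,d=viewer.read_camera("scene"); cv2.imwrite("pics/s3.png",p[...,::-1])
```

```text
point 20.15 [0.5562 0.218  0.1098] [ 0.2  1.3 -0.1] 0.0005
 22.95 [0.5555 0.218  0.109 ] [-0.1  0.3  0.6] 0.0002
```

View pics/s3.png

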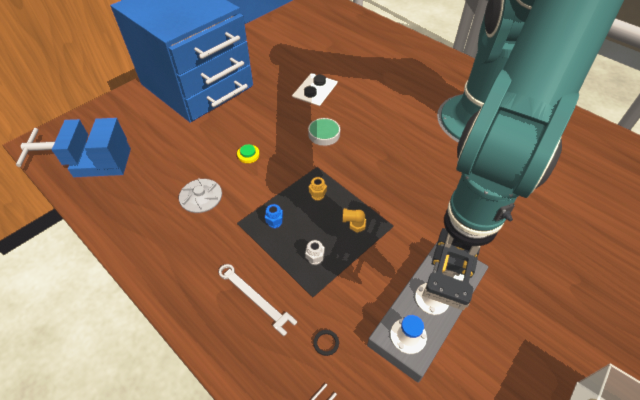

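The scene view shows the gripper at about (455,285), over the middle flange at (432,297). Everything else sits where it was at the start.

```bash
python3 -c "
from station import workorder
print(workorder.finish_job())"
```

```text
the job is handed in; nothing more can be done
None
```

I pressed the green button fully down, pointed 3 cm above the brass coupling for 2.8 s, then did the same at the open flange and handed the job in at about 23 s, still pointing there; only the button was touched.

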